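# Unhang the reed-plate carrier and lay it in the case

### The arm

A 7-joint arm with a two-finger parallel gripper is mounted at the origin on the work surface. World frame = base frame: x ahead of the robot, y to its left, z up, the work surface at z = 0. Lengths are in m, angles in rad, forces in N, time in s.
With the tool pointing down it reaches from about 0.35 to 0.9 m from the base axis. Payload 8.1 kg.
Tool frame: the origin (TCP) lies between the finger pads; the fingertips stand ahead of it and the grasp point (between the pads) is the TCP (arm.nose_length is the z of the fingertips in the tool frame, in m); z points along the fingers, y is the line along which they close (so a half turn about z gives the same grasp; the last joint's range is limited). The gripper opens to 92 mm and grips with 3 to 60 N. Pads are 19 mm wide; open, the fingers measure 130 mm over their backs; the gripper's body (75 mm by 190 mm) begins 47 mm behind the grasp point.
Start: joints at [1.011, 0.434, 0.025, 1.573, -0.012, 1.134, -0.075], TCP at [0.276, -0.561, 0.246] pointing down, gripper open.
Joint ranges: [-2.62, 2.62], [-0.44, 2.09], [-1.27, 1.32], [0.08, 2.57], [-1.32, 4.46], [0.12, 2], [-2.74, 2.74]. Speed limits (rad/s): [2.22, 2.22, 3.01, 3.01, 3.14, 3.14, 3.14].

### API

Orientations are given as a rotation vector (axis times angle).
In Python, from cell import sensors, optics, arm gives the robot as it stands.
- The arm moves only by the tool arm_command, never from a script. Its argument "deltas" is one flat list of numbers, 7 for each row, row after row: the turn, a rotation vector about the world's x, y, z as a fraction of full scale, then the shift along the world's x, y, z as a fraction of full scale, then the finger opening in mm, from 0 to 91.8. In form: [wx, wy, wz, dx, dy, dz, fingers, wx, wy, wz, dx, dy, dz, fingers, ...]. A call has 1 to 20 rows; each row is the pose to reach, as a shift and turn from the pose commanded when the call began; what a row does not reach only later rows make up. Full scale, the value 1, is 1 m for a shift and 90 degrees for a turn. A row lasts 1/10 s, in which the tool goes at most 50 mm and 8.59 degrees, less where a joint would pass 70% of its speed; a pose out of reach is approached as far as the arm can. A call with a number of a shift or a turn outside -1 to 1 is refused whole. A call with a gripper value outside its range is refused whole. The fingers move at their own pace and stop on an object; "force" is the grip in N (left out, the last holds). Time passes only in rows, so rows that repeat a pose let the fingers close. It gives the time, the measured TCP pose, the force, the opening and the grip force at its end, in the units of the state.
- sensors.observe(): the state, without advancing time (a new reading comes with each control period).
- optics.get_image(name): name is "scene" or "side" or "wrist"; returns the picture (400x640x3 uint8, blue, green, red); there is no depth.
- optics.calibration(name): a dict with "camera_matrix" (3x3 intrinsics, pixels), "rvec" (rotation vector, rad) and "tvec" (3), from world to camera coordinates, as OpenCV has them. Camera axes: x right, y down, z forward; pixel columns grow to the right and rows downward; lengths in m; the calibration is good to about 2 mm. A picture is of the moment at which its call begins: read the wrist's pose just before it. calibration takes no time and is no camera call; for the wrist camera it gives the pose at the moment of the call.
- arm.sign_off(): hands the job in; it is judged then, once.
The state is a dict: "clock": time; "joints": joint angles; "dq": joint speeds; "joint_efforts": joint torques, N m; "position": TCP position; "ee_rot": TCP orientation; "force": force on the tool from outside, world axes, zero at the start; "ft_torque": the same for the moment, N m; "width": opening from 0.0 (shut) to 1.0 (fully open); "gripper_force": force on a finger pad.
Only numpy, scipy, OpenCV 4.12 (cv2) and the standard library are available. Lean on these libraries where they do the work, as an engineer would, in place of code of your own. Each camera call takes 0.05 s, during which the arm holds its last target. There are 200 camera calls.

### The job

Take the reed-plate carrier off the sloping stand: it hangs by two keyhole slots on headed studs, so slide it up the slope until the studs stand in the wide ends of the slots, then lift it off square to the slope. Lay it down, not dropped, flat inside the deep half of the open maple case with its wooden grip up and its long side along the case's long side, and let go. Leave the other things on the desk where they are.

Things in the scene. Friction and masses are not known exactly. Their poses are not given: they have to be found in the camera images.
- stand: Fixed dark wooden stand, footprint 120 x 180 mm. Its flat board (130 mm up the slope x 180 mm wide) slopes 35 degrees from the horizontal, rising towards the stand's +x; y runs level across it. Origin: centre of the underside, z up. Face: low edge 25, middle 62, high edge 99 mm above the desk. It stands left or right of the robot's middle, the case on the other side.
- studs (a point): The point of the board's face midway between the two steel studs (also the middle of the face). Axes: x up the slope, y level across it, z square out of the face. The studs are at y = +38 and -38 mm, x = 0: shank 8 mm diameter; flat head 18 mm diameter whose underside is 7.2 mm and top 11.2 mm off the face.
- carrier: Loose aluminium plate 70 (x) x 116 (y) x 5 mm (z), about 0.25 kg, with a pale wooden grip bar standing on its middle: 14 mm thick (x), 44 mm long (y), 36 mm tall, top 41 mm above the plate's underside. Origin: centre of the plate's underside, z out of the grip side. It starts flat on the board, axes parallel to those of point studs (x up the slope).
- keyholes (a point): Point on the carrier's underside midway between the wide ends of its two through keyholes, 12 mm from its origin towards -x. At y = +38 and -38 mm: octagonal wide end 26 mm across, from which a slot 11 mm wide leads to +x. Hung, the shanks rest at the slots' ends, 24 mm from this point, so it starts 23 to 24 mm downslope of point studs; it lifts free when within 3 mm of it. No spring.
- case: Fixed maple harmonica case lying open. Origin: centre of the underside of its deep half: outside 118 (x) x 164 (y) x 30 mm high, walls and floor 7 mm, so an inside of 104 x 150 mm with the floor 7 mm above the desk. The shallow lid half (same outline, 14 mm high) lies flat on the desk beyond it, on the +x side. z up.
- anvil: Bystander: loose brass tuning anvil, 70 x 40 x 40 mm, origin under its foot.
- rubber_block: Bystander: loose square black rubber sanding block, 60 x 60 x 28 mm, origin under its middle.
- shim: Bystander: loose dark blue-steel reed shim, 110 x 12 x 4 mm, origin under its middle.
- screwdriver: Bystander: loose screwdriver 160 mm long.
- harmonica: Bystander: loose steel and wood harmonica, 100 x 26 x 22 mm, origin under its middle.
- screw_jar: Bystander: loose glass jar with a steel cap, 48 mm diameter, 60 mm high, origin under its middle.
Things that resemble listed ones, but are neither listed nor needed, are in the scene too. There is more than one size of the carrier; the one meant has the size given above. Several things have the shape of the stand; the one meant has the colours described above.

How it is judged:
By the outcome, as a careful person would: the job done as asked, in the order asked, and still so for the second after the job is handed in, with the robot touching nothing.
It also fails if it takes over 42 s, if anything falls off the work surface, if the arm or the gripper's body presses on something with over 40 N, if the wrist force passes 120 N, or if a joint passes its speed limit or range.

## Working session

There is one attempt and no reset: what is moved stays moved. The work goes in short steps, Python scripts to look and compute and a tool call to move; the robot and the scene stay as the last step left them, time stands still between calls to the robot, and variables do not carry over. Pictures are saved under pics/ and viewed, at most 10 in all, crops included, and the job is handed in when it is done.

Besides the shell and the picture viewer there is one more tool, called after ">>>" as name(argument=value, ...), one argument or row to a line, values as JSON. arm_command: Moves the arm, as the interface text tells. Its arguments: {"type":"object","properties":{"deltas":{"type":"array","items":{"type":"number"}},"force":{"type":"number"}},"required":["deltas"]}

```bash
ls; mkdir -p pics
python3 - <<'E'
from cell import sensors, optics, arm
import cv2,numpy as np
s=sensors.observe(); print(s['clock'],s['position'],s['ee_rot'],s['width'],arm.nose_length)
for n in("scene","side","wrist"):
    c=optics.calibration(n); R=cv2.Rodrigues(np.array(c['rvec'],float))[0]
    print(n,np.round(c['camera_matrix'],1).tolist(),(-R.T@np.array(c['tvec']).ravel()).round(3),R[2].round(3))
a=optics.get_image("scene");b=optics.get_image("side")
np.save('a.npy',a);np.save('b.npy',b)
cv2.imwrite('pics/a.png',cv2.resize(a,(800,500),interpolation=cv2.INTER_CUBIC));cv2.imwrite('pics/b.png',cv2.resize(b,(800,500),interpolation=cv2.INTER_CUBIC))
E
```

```text
pics
0.0 [ 0.27544808 -0.56050688  0.24496105] [-3.05859634e+00 -7.10920379e-01  7.22673974e-04] 1.0034554259749322 0.019
scene [[389.1, 0.0, 319.5], [0.0, 389.1, 196.7], [0.0, 0.0, 1.0]] [ 1.023 -0.375  0.915] [-0.496  0.345 -0.797]
side [[436.6, 0.0, 322.7], [0.0, 436.6, 192.9], [0.0, 0.0, 1.0]] [-0.009  0.577  0.956] [ 0.432 -0.484 -0.761]
wrist [[350.9, 0.0, 321.1], [0.0, 350.9, 192.5], [0.0, 0.0, 1.0]] [ 0.347 -0.525  0.384] [-0.27  -0.13  -0.954]
```

View pics/a.png

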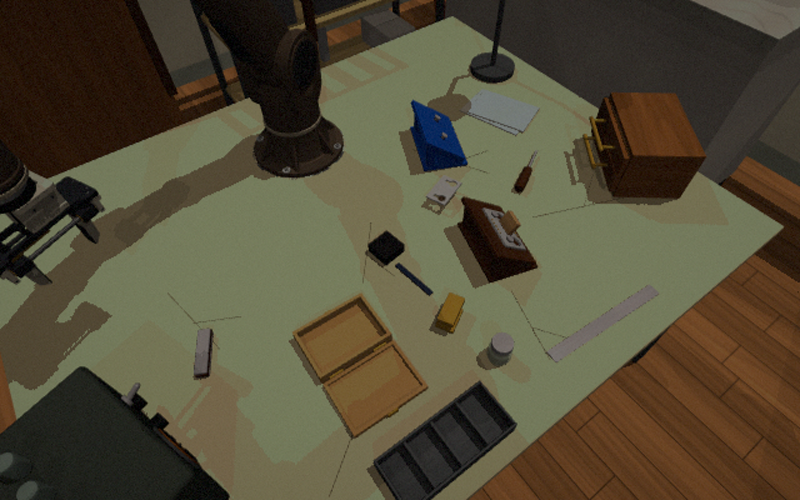

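View pics/b.png

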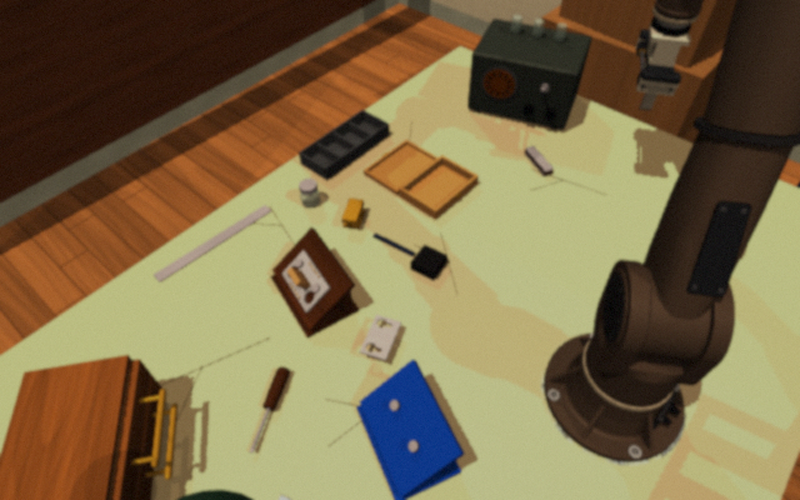

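The scene view (800-px scale) shows the dark brown stand with the hung plate and pale grip at (500,238). A blue decoy stand with bare studs is at (440,138), and a loose plate without a grip lies at (443,192). The deep case half is at (343,337), on the robot's side, and the lid is at (375,388). The side view has the stand at (312,282), the grip at (297,276), the deep half at (438,188) and the blue stand at (410,430). The one meant is the dark wooden stand, because of its colour and because it is the only one with a carrier hung on it. I'll get rough positions, then a confirming crop.

```bash
cat > h.py <<'E'
import cv2,numpy as np
from cell import sensors, optics, arm
from scipy.spatial.transform import Rotation as Ro
def cam(n):
    c=optics.calibration(n); R=cv2.Rodrigues(np.array(c['rvec'],float))[0]; t=np.array(c['tvec'],float).ravel()
    return np.array(c['camera_matrix'],float),R,t
def ray(C,p):
    K,R,t=C; d=R.T@np.linalg.inv(K)@np.array([p[0],p[1],1.]); return -R.T@t,d/np.linalg.norm(d)
def onz(C,p,z):
    o,d=ray(C,p); return o+d*(z-o[2])/d[2]
def tri(obs):
    A=np.zeros((3,3));b=np.zeros(3);L=[ray(C,p) for C,p in obs]
    for o,d in L: M=np.eye(3)-np.outer(d,d);A+=M;b+=M@o
    x=np.linalg.solve(A,b); return x,[round(1e3*np.linalg.norm((np.eye(3)-np.outer(d,d))@(x-o)),1) for o,d in L]
def proj(C,X):
    K,R,t=C; q=K@(R@np.asarray(X)+t); return q[:2]/q[2]
E
python3 - <<'E'
from h import *
a=np.load('a.npy');b=np.load('b.npy');S,D=cam('scene'),cam('side')
for n,p,q in [('grip',(512,222),(297,276)),('stand',(500,238),(312,282)),('case',(343,337),(438,188)),('lid',(375,388),(404,166)),('block',(385,247),(430,262)),('anvil',(450,312),(353,212)),('jar',(501,346),(309,192)),('plate',(443,192),(381,338))]:
    print(n,tri([(S,np.array(p)/1.25),(D,np.array(q)/1.25)]))
x=cv2.resize(a[145:235,355:445],(540,540),interpolation=cv2.INTER_CUBIC)
y=cv2.resize(b[175:275,205:305],(540,540),interpolation=cv2.INTER_CUBIC)
z=np.hstack([x,y]); z=cv2.resize(z,(800,400)); cv2.imwrite('pics/c.png',cv2.convertScaleAbs(z,alpha=1.3))
E
```

```text
grip (array([0.59534096, 0.22722225, 0.07703609]), [np.float64(2.2), np.float64(2.2)])
stand (array([0.59063953, 0.20146251, 0.03383812]), [np.float64(4.2), np.float64(4.2)])
case (array([ 0.57871227, -0.21375859,  0.00660771]), [np.float64(0.8), np.float64(0.8)])
lid (array([ 0.70266771, -0.2225433 ,  0.00169187]), [np.float64(4.2), np.float64(4.2)])
block (array([ 0.44337734, -0.01457042,  0.01270255]), [np.float64(1.1), np.float64(1.1)])
anvil (array([ 0.67047318, -0.0069279 ,  0.02437898]), [np.float64(0.9), np.float64(0.9)])
jar (array([0.79164292, 0.02058736, 0.03442846]), [np.float64(1.6), np.float64(1.6)])
plate (array([0.39318708, 0.19898544, 0.02051074]), [np.float64(0.6), np.float64(0.6)])
```

View pics/c.png

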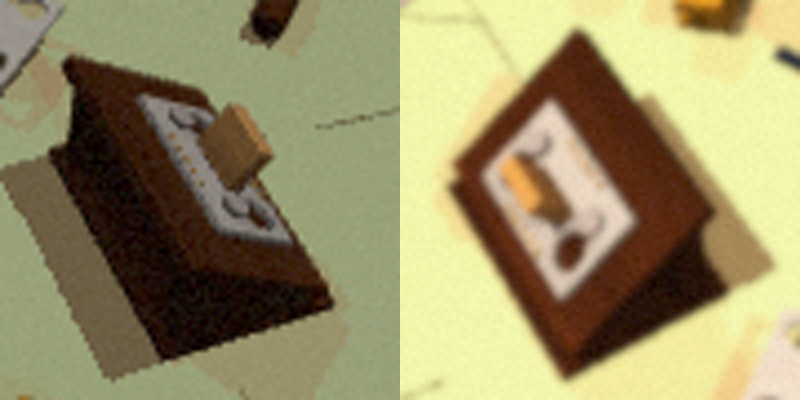

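The crop confirms the dark brown stand with the big plate, its wooden grip, and the wide keyhole ends pointing downslope. In the left half, the high edge runs (70,60) to (190,270) and the low corner is (333,300). In the right half, the high edge is (712,215) to (578,30) and the low edge (567,375) to (455,165).

Run:
```python
from h import *
S,D=cam('scene'),cam('side')
L=lambda u,v:(355+u/4.444,145+v/4.444); Rr=lambda u,v:(205+(u-400)/4,175+v/4)
H1,r1=tri([(S,L(70,60)),(D,Rr(712,215))]);H2,r2=tri([(S,L(190,270)),(D,Rr(578,30))]);Lo,r3=tri([(S,L(333,300)),(D,Rr(455,165))])
print(H1,H2,Lo,r1,r2,r3); print(np.linalg.norm(H1-H2),np.linalg.norm(H2-Lo))
w=H1-H2; print('y-axis yaw',np.degrees(np.arctan2(w[1],w[0])))
u=H2-Lo;print('upslope',np.degrees(np.arctan2(u[1],u[0])),np.degrees(np.arcsin(u[2]/np.linalg.norm(u))))
print('centre',(H1+Lo)/2)
# wrist cam in tool frame
s=sensors.observe();T=Ro.from_rotvec(s['ee_rot']).as_matrix();K,R,t=cam('wrist')
print('cam in tool pos',T.T@(-R.T@t-s['position']),'\n',(T.T@R.T).round(3)); print(T.round(3))
```

```text
[0.48362515 0.17772282 0.09038539] [0.65501822 0.1262102  0.0923224 ] [0.6896464  0.22660976 0.01587606] [np.float64(3.0), np.float64(3.0)] [np.float64(0.9), np.float64(0.9)] [np.float64(3.9), np.float64(3.9)]
0.17897733691403758 0.13085573724018962
y-axis yaw 163.27171519892764
upslope -109.02950284095624 35.7467152788866
centre [0.58663577 0.20216629 0.05313073]
cam in tool pos [ 8.01967355e-02 -7.14487441e-05 -1.38823319e-01] 
 [[ 0.001 -0.954 -0.299]
 [ 1.     0.001 -0.001]
 [ 0.001 -0.299  0.954]]
[[ 0.897  0.441 -0.001]
 [ 0.441 -0.897  0.001]
 [-0.    -0.001 -1.   ]]
```

>>> arm_command(
  deltas=[0,0,0.71,0.3,0.36,0.08,50,0,0,0.71,0.3,0.36,0.08,50,0,0,0.71,0.3,0.36,0.08,50,0,0,0.71,0.3,0.36,0.08,50,0,0,0.71,0.3,0.36,0.08,50,0,0,0.71,0.3,0.36,0.08,50,0,0,0.71,0.3,0.36,0.08,50,0,0,0.71,0.3,0.36,0.08,50,0,0,0.71,0.3,0.36,0.08,50,0,0,0.71,0.3,0.36,0.08,50,0,0,0.71,0.3,0.36,0.08,50,0,0,0.71,0.3,0.36,0.08,50,0,0,0.71,0.3,0.36,0.08,50,0,0,0.71,0.3,0.36,0.08,50],
  force=45,
)

```text
clock: 1.5
position: [0.5747, -0.2025, 0.3254]
ee_rot: [-2.223, -2.22, 0.002]
force: [0.3, 0.4, 0.1]
width: 0.547
gripper_force: 0.0
```

Run:
```python
from h import *
C=cam('wrist');s=sensors.observe();a=optics.get_image('wrist');np.save('case.npy',a);np.savez('caseC.npz',K=C[0],R=C[1],t=C[2])
print(s['clock'],s['position'],s['joints'].round(3) if hasattr(s['joints'],'round') else s['joints'])
cv2.imwrite('pics/case.png',a)
T=Ro.from_rotvec(s['ee_rot']).as_matrix();print(T.round(3))
S=np.array([[-.956,.292],[.292,.956]])
ps=np.radians(-107);u=np.array([np.cos(ps),np.sin(ps),0]);c,sn=np.cos(np.radians(35)),np.sin(np.radians(35))
sl=u*c+np.array([0,0,sn]);n=-u*sn+np.array([0,0,c])
G=np.c_[np.cross(-sl,-n),-sl,-n]
print(G.round(3),'turn/90',(np.degrees(Ro.from_matrix(G@T.T).as_rotvec())/90).round(3)); print(np.array([.587,.202,.06])+n*.14-s['position'])
```

```text
1.5 [ 0.57471049 -0.20254534  0.32544375] [ 0.492  0.386 -0.349  1.467  0.135  1.312  0.131]
[[ 0.001  1.    -0.001]
 [ 1.    -0.001 -0.001]
 [-0.001 -0.001 -1.   ]]
[[-0.956  0.239 -0.168]
 [ 0.292  0.783 -0.549]
 [ 0.    -0.574 -0.819]] turn/90 [-0.246  0.334  0.785]
[ 0.03576716  0.48133728 -0.15076247]
```

View pics/case.png

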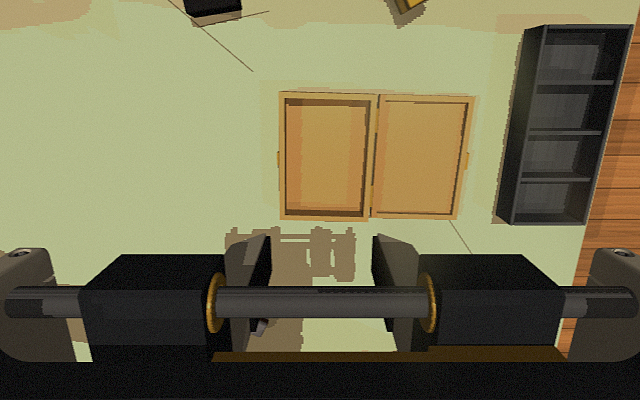

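The wrist view shows the deep half's outer rim at (280,92), (377,94), (371,219), (280,219), with the lid to its right (+x).

>>> arm_command(
  deltas=[-0.246,0.334,0.785,0.036,0.48,-0.05,50,-0.246,0.334,0.785,0.036,0.48,-0.05,50,-0.246,0.334,0.785,0.036,0.48,-0.05,50,-0.246,0.334,0.785,0.036,0.48,-0.05,50,-0.246,0.334,0.785,0.036,0.48,-0.05,50,-0.246,0.334,0.785,0.036,0.48,-0.05,50,-0.246,0.334,0.785,0.036,0.48,-0.05,50,-0.246,0.334,0.785,0.036,0.48,-0.05,50,-0.246,0.334,0.785,0.036,0.48,-0.05,50,-0.246,0.334,0.785,0.036,0.48,-0.05,50,-0.246,0.334,0.785,0.036,0.48,-0.05,50,-0.246,0.334,0.785,0.036,0.48,-0.15,50,-0.246,0.334,0.785,0.036,0.48,-0.15,50,-0.246,0.334,0.785,0.036,0.48,-0.15,50,-0.246,0.334,0.785,0.036,0.48,-0.15,50],
)

```text
clock: 3.05
position: [0.612, 0.2776, 0.1765]
ee_rot: [-0.43, -2.88, 0.908]
force: [0.1, -0.8, 1.1]
width: 0.544
gripper_force: 0.0
```

Run:
```python
from h import *
C=cam('wrist');s=sensors.observe();a=optics.get_image('wrist');np.save('st.npy',a);np.savez('stC.npz',K=C[0],R=C[1],t=C[2])
print(s['clock'],s['position'],s['joints'].round(3))
cv2.imwrite('pics/st.png',a)
print(Ro.from_rotvec(s['ee_rot']).as_matrix().round(3))
# case
z=np.load('caseC.npz');K=(z['K'],z['R'],z['t'])
P=np.array([onz(K,p,.03)[:2] for p in [(280,92),(377,94),(371,219),(280,219)]]);print(P.round(4),P.mean(0))
print([np.linalg.norm(P[i]-P[i-1]).round(3) for i in range(4)])
w=P[0]-P[3];v=P[1]-P[2];print([np.degrees(np.arctan2(k[1],k[0])) for k in(w,v)])
```

```text
3.05 [0.61201988 0.27763507 0.17653855] [-0.449  0.92  -0.509  1.077  0.627  1.817  0.346]
[[-0.956  0.238 -0.17 ]
 [ 0.293  0.784 -0.548]
 [ 0.003 -0.574 -0.819]]
[[ 0.5245 -0.1323]
 [ 0.6401 -0.1346]
 [ 0.6397 -0.2945]
 [ 0.5188 -0.2945]] [ 0.58076162 -0.21398192]
[np.float64(0.162), np.float64(0.116), np.float64(0.16), np.float64(0.121)]
[np.float64(87.98551035081167), np.float64(89.86344138999111)]
```

View pics/st.png

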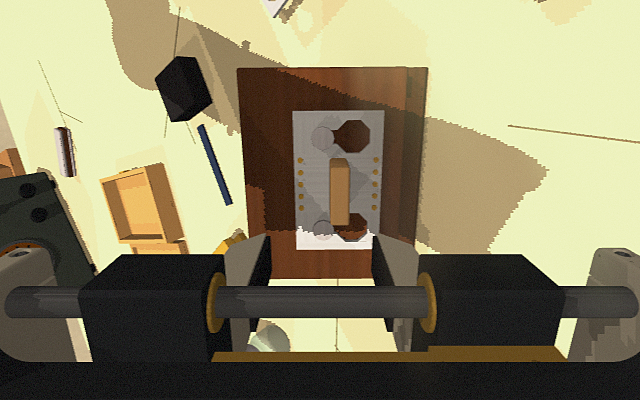

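The wrist view is square onto the slope. The plate corners are near (292,111), (384,110), (380,248), (296,249). The grip top spans about (330–349, 158–226). The wide keyhole ends are on the right (downslope) at (355,136), and the stud heads are at (322,138) and (322,230). I'll take a second view shifted along the tool's −x for height.

>>> arm_command(
  deltas=[0,0,0,-0.067,0.02,0,50,0,0,0,-0.067,0.02,0,50,0,0,0,-0.067,0.02,0,50,0,0,0,-0.067,0.02,0,50],
)

```text
clock: 3.5
position: [0.5459, 0.2995, 0.1788]
ee_rot: [-0.43, -2.886, 0.903]
force: [0.4, -0.8, 0.1]
width: 0.547
gripper_force: 0.0
```

```bash
cat > m.py <<'E'
from h import *
def quad(m):
    cs,_=cv2.findContours(m,cv2.RETR_EXTERNAL,cv2.CHAIN_APPROX_NONE);c=max(cs,key=cv2.contourArea)
    h=cv2.convexHull(c); e=.02
    while True:
        q=cv2.approxPolyDP(h,e*cv2.arcLength(h,True),True)
        if len(q)<=4:break
        e+=.005
    q=q[:,0].astype(float); q=q[np.argsort(np.arctan2(*(q-q.mean(0)).T[::-1]))]
    return q,cv2.contourArea(c)
def meas(a,roi=(225,60,210,186)):
    x,y,w,h=roi; c=a[y:y+h,x:x+w]; hs=cv2.cvtColor(cv2.medianBlur(c,3),cv2.COLOR_BGR2HSV)
    k=np.ones((3,3),np.uint8)
    pl=cv2.morphologyEx(((hs[...,1]<60)&(hs[...,2]>70)).astype(np.uint8),cv2.MORPH_OPEN,k)
    gr=cv2.morphologyEx(((hs[...,1]>80)&(hs[...,0]>8)&(hs[...,0]<28)&(hs[...,2]>125)).astype(np.uint8),cv2.MORPH_OPEN,k)
    return [(quad(m)[0]+[x,y],quad(m)[1]) for m in(pl,gr)],pl,gr
E
python3 - <<'E'
from m import *
C=cam('wrist');s=sensors.observe();b=optics.get_image('wrist');np.save('st2.npy',b);np.savez('st2C.npz',K=C[0],R=C[1],t=C[2])
print(s['clock'],s['position'])
a=np.load('st.npy')
(r1,p1,g1),(r2,p2,g2)=meas(a),meas(b,(225,0,210,235))
for r in(r1,r2):
    for q,ar in r: print(q.tolist(),ar)
im=[]
for A,(x,y,w,h),p,g in((a,(225,60,210,186),p1,g1),(b,(225,0,210,235),p2,g2)):
    v=A[y:y+h,x:x+w].copy(); o=np.zeros_like(v);o[p>0]=(255,255,255);o[g>0]=(0,160,255)
    im.append(cv2.resize(np.hstack([v,o])[:186+0],(800,300)))
cv2.imwrite('pics/m.png',np.vstack(im))
E
```

```text
3.5 [0.54588022 0.29954957 0.1787589 ]
[[292.0, 112.0], [382.0, 110.0], [372.0, 245.0], [296.0, 245.0]] 11544.0
[[424.0, 115.0], [434.0, 118.0], [434.0, 245.0], [415.0, 241.0]] 1702.5
[[357.0, 0.0], [434.0, 0.0], [434.0, 119.0], [362.0, 71.0]] 7825.0
[[225.0, 68.0], [341.0, 30.0], [434.0, 234.0], [228.0, 154.0]] 14131.0
```

View pics/m.png

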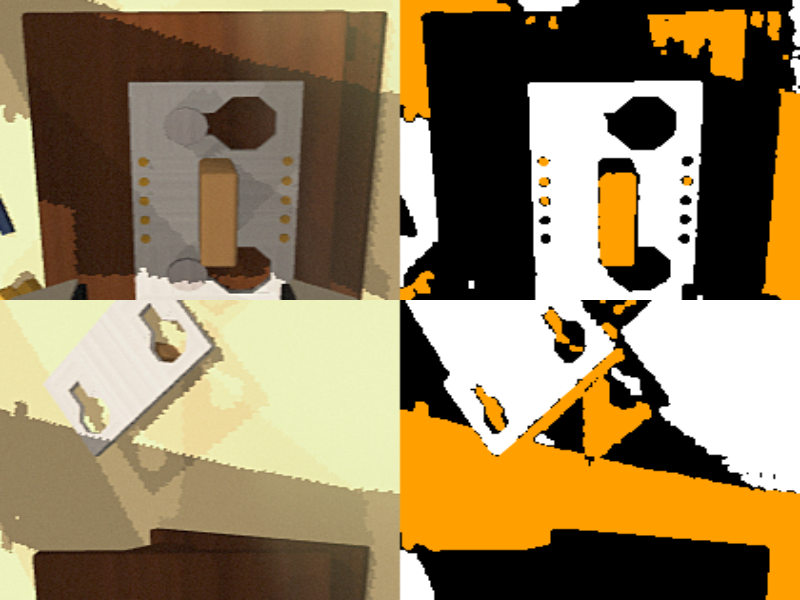

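The second view shifted the wrong way: the stand moved down in the image, and only the loose plate shows at the top. In the first view the plate mask is clean, and the grip top in crop pixels is about (200–238, 172–266)/1.905. I'm shifting the other way.

>>> arm_command(
  deltas=[0,0,0,0.124,-0.037,0,50,0,0,0,0.124,-0.037,0,50,0,0,0,0.124,-0.037,0,50,0,0,0,0.124,-0.037,0,50,0,0,0,0.124,-0.037,0,50],
)

```text
clock: 4.05
position: [0.6698, 0.2608, 0.1758]
ee_rot: [-0.433, -2.881, 0.905]
force: [-1.1, 0.1, 0.5]
width: 0.547
gripper_force: 0.0
```

```bash
cat > m.py <<'E'
from h import *
def lines(m):
    # fit 4 sides of the biggest blob's hull (min-area rect assignment) and intersect
    cs,_=cv2.findContours(m,cv2.RETR_EXTERNAL,cv2.CHAIN_APPROX_NONE);c=max(cs,key=cv2.contourArea)
    h=np.zeros_like(m);cv2.drawContours(h,[cv2.convexHull(c)],-1,1,-1)
    p=cv2.findContours(h,cv2.RETR_EXTERNAL,cv2.CHAIN_APPROX_NONE)[0][0][:,0].astype(float)
    x0,y0=p.min(0);x1,y1=p.max(0);L=[]
    for k,(lo,hi) in enumerate(((p[:,0]<x0+.12*(x1-x0),0),(p[:,1]<y0+.06*(y1-y0),1),(p[:,0]>x1-.16*(x1-x0),0),(p[:,1]>y1-.06*(y1-y0),1))):
        o=1-hi; q=p[lo]; a,b=(x0,x1) if hi else (y0,y1); q=q[(q[:,o]>a+.15*(b-a))&(q[:,o]<b-.15*(b-a))]
        vx,vy,px,py=cv2.fitLine(q.astype(np.float32),cv2.DIST_HUBER,0,.01,.01).ravel(); L.append(np.cross([px,py,1],[px+vx,py+vy,1]))
    out=[]
    for i,j in((0,1),(2,1),(2,3),(0,3)): X=np.cross(L[i],L[j]);out.append(X[:2]/X[2])
    return np.array(out)
def corners(a,roi,f):
    x,y,w,h=roi; hs=cv2.cvtColor(cv2.medianBlur(a[y:y+h,x:x+w],3),cv2.COLOR_BGR2HSV)
    m=cv2.morphologyEx(f(hs).astype(np.uint8),cv2.MORPH_OPEN,np.ones((3,3),np.uint8)); return lines(m)+[x,y]
plate=lambda h:(h[...,1]<60)&(h[...,2]>70)
grip=lambda h:(h[...,1]>80)&(h[...,0]>8)&(h[...,0]<28)&(h[...,2]>125)
E
python3 - <<'E'
from m import *
C=cam('wrist');s=sensors.observe();b=optics.get_image('wrist');np.save('st2.npy',b);np.savez('st2C.npz',K=C[0],R=C[1],t=C[2])
print(s['clock'],s['position'])
a=np.load('st.npy')
print(corners(a,(285,100,108,140),plate).round(1).tolist(),corners(a,(315,150,50,95),grip).round(1).tolist())
cv2.imwrite('pics/n.png',cv2.resize(b[0:240,200:440],(720,600)[::1] if 0 else (600,600),interpolation=cv2.INTER_CUBIC))
E
```

```text
4.05 [0.66984919 0.26075444 0.17584194]
[[291.7, 110.5], [384.2, 109.7], [378.5, 239.0], [295.7, 239.0]] [[329.0, 167.0], [348.3, 167.0], [347.5, 224.0], [329.0, 224.0]]
```

View pics/n.png

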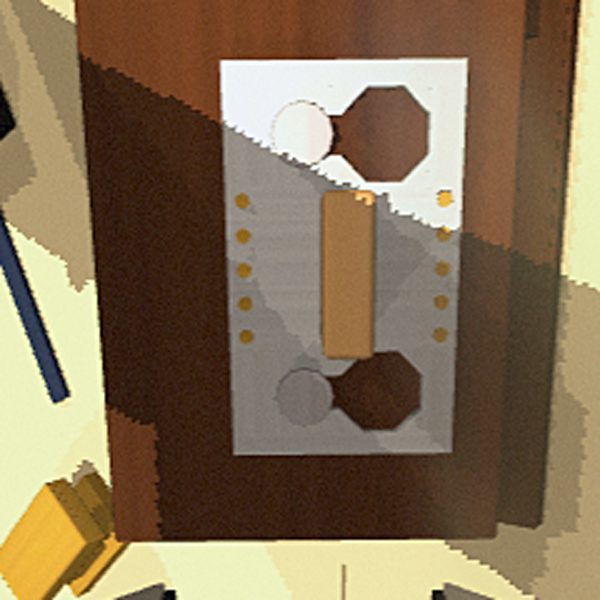

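The view is close to square. In crop pixels (÷2.5, +200 in x) the plate is (220,59)–(468,59)–(453,454)–(234,454) and the grip top is (322–375, 190–357). The full keyholes and both stud heads are visible at the slot ends.

Run:
```python
from m import *
def ld(f): z=np.load(f);return(z['K'],z['R'],z['t'])
C1,C2=ld('stC.npz'),ld('st2C.npz');a,b=np.load('st.npy'),np.load('st2.npy')
p1,g1=corners(a,(285,100,108,140),plate),corners(a,(315,150,50,95),grip)
p2,g2=corners(b,(280,15,114,175),plate),corners(b,(318,74,44,74),grip)
print(p2.round(1).tolist(),g2.round(1).tolist())
s=sensors.observe();T=Ro.from_rotvec(s['ee_rot']).as_matrix()
P=[tri([(C1,p1[i]),(C2,p2[i])]) for i in(0,1)];G=[tri([(C1,g1[i]),(C2,g2[i])]) for i in range(4)]
print([ (x.round(4),r) for x,r in P+G]); gc=np.mean([x for x,_ in G],0);print('grip top c',gc)
# plate plane via C2 only: normal n (35deg), offset by triangulated top corners
def plane(yaw):
    ps=np.radians(yaw);u=np.array([np.cos(ps),np.sin(ps),0]);c,sn=np.cos(np.radians(35)),np.sin(np.radians(35))
    return u*c+[0,0,sn],-u*sn+np.array([0,0,c])
yaw=-107
for _ in range(3):
    sl,n=plane(yaw);d=np.mean([n@x for x,_ in P])
    Q=[]
    for p in p2: o,r=ray(C2,p);Q.append(o+r*(d-n@o)/(n@r))
    Q=np.array(Q);yv=(Q[3]+Q[2])-(Q[0]+Q[1]);yaw=np.degrees(np.arctan2(yv[1],yv[0]))-90
    print('yaw',yaw,[np.linalg.norm(Q[i]-Q[i-1]).round(4) for i in range(4)],'c',Q.mean(0).round(4))
sl,n=plane(yaw);c=Q.mean(0);yy=np.cross(n,sl)
print('grip top rel plate top (sl,y,n)',[round(v@(gc-c),4) for v in(sl,yy,n)])
dg=n@c+.036
q=[]
for p in g2: o,r=ray(C2,p);q.append(o+r*(dg-n@o)/(n@r))
q=np.array(q);print('grip by plane',[round(v@(q.mean(0)-c),4) for v in(sl,yy,n)],[np.linalg.norm(q[i]-q[i-1]).round(4) for i in range(4)])
H=np.c_[np.cross(-sl,-n),-sl,-n];print('turn/90',(np.degrees(Ro.from_matrix(H@T.T).as_rotvec())/90).round(4),'sl',sl.round(4),'n',n.round(4))
# height check vs scene cam: stand geometry -> plate top centre z expected
print('expected z of plate-top centre', .062-.0115*.574+.005*.819, 'measured',c[2])
gr=c+yy*0+n*.036; tcp=c+n*.022
print('tcp grasp',tcp,'pre',tcp+n*.06,'delta pre',tcp+n*.06-s['position'])
```

```text
[[287.2, 24.3], [387.1, 22.4], [380.0, 181.0], [293.0, 181.0]] [[328.0, 76.0], [350.0, 76.0], [347.2, 141.9], [328.0, 143.7]]
[(array([0.5244, 0.2026, 0.0776]), [np.float64(0.2), np.float64(0.2)]), (array([0.5409, 0.2595, 0.0389]), [np.float64(0.1), np.float64(0.1)]), (array([0.5716, 0.2343, 0.0912]), [np.float64(0.1), np.float64(0.1)]), (array([0.5749, 0.2452, 0.0832]), [np.float64(0.5), np.float64(0.5)]), (array([0.6156, 0.2329, 0.0839]), [np.float64(0.2), np.float64(0.2)]), (array([0.6136, 0.2193, 0.0874]), [np.float64(0.0), np.float64(0.0)])]
grip top c [0.59391624 0.23292887 0.08640281]
yaw -106.53726073090596 [np.float64(0.1157), np.float64(0.0711), np.float64(0.117), np.float64(0.0705)] c [0.5885 0.2146 0.0578]
yaw -106.39510144822498 [np.float64(0.1156), np.float64(0.0711), np.float64(0.1169), np.float64(0.0704)] c [0.5884 0.2147 0.0581]
yaw -106.35142785221827 [np.float64(0.1155), np.float64(0.0711), np.float64(0.1168), np.float64(0.0704)] c [0.5884 0.2148 0.0581]
grip top rel plate top (sl,y,n) [np.float64(0.0007), np.float64(0.0002), np.float64(0.034)]
grip by plane [np.float64(0.0007), np.float64(-0.0001), np.float64(0.036)] [np.float64(0.0437), np.float64(0.0142), np.float64(0.0425), np.float64(0.0131)]
turn/90 [-0.0016 -0.001   0.0071] sl [-0.2306 -0.786   0.5736] n [0.1615 0.5504 0.8192]
expected z of plate-top centre 0.059494000000000005 measured 0.05814017978134707
tcp grasp [0.5919698  0.22690232 0.07616152] pre [0.60165848 0.25992494 0.12531065] delta pre [-0.06720941 -0.00188919 -0.0506505 ]
```

>>> arm_command(
  deltas=[-0.002,-0.001,0.007,-0.067,-0.002,-0.05,50,-0.002,-0.001,0.007,-0.067,-0.002,-0.05,50,-0.002,-0.001,0.007,-0.067,-0.002,-0.05,50,-0.002,-0.001,0.007,-0.067,-0.002,-0.05,50,-0.002,-0.001,0.007,-0.07,-0.013,-0.066,50,-0.002,-0.001,0.007,-0.073,-0.022,-0.081,50,-0.002,-0.001,0.007,-0.075,-0.03,-0.092,50,-0.002,-0.001,0.007,-0.0765,-0.034,-0.098,50,-0.002,-0.001,0.007,-0.0765,-0.034,-0.098,50,-0.002,-0.001,0.007,-0.0765,-0.034,-0.098,50],
)

```text
clock: 5.1
position: [0.5925, 0.2286, 0.0783]
ee_rot: [-0.414, -2.888, 0.911]
force: [1.2, 1.3, 0.9]
width: 0.545
gripper_force: 0.0
```

```bash
cat > rel.py <<'E'
from h import *
c=np.array([.5884,.2148,.0581]);sl=np.array([-.2306,-.786,.5736]);n=np.array([.1615,.5504,.8192]);yy=np.cross(n,sl)
if __name__=='__main__':
    s=sensors.observe();T=Ro.from_rotvec(s['ee_rot']).as_matrix();H=np.c_[np.cross(-sl,-n),-sl,-n]
    print(s['clock'],'TCP rel mm',[round(1e3*(v@(s['position']-c)),2) for v in(sl,yy,n)],'turn deg',np.degrees(Ro.from_matrix(H@T.T).as_rotvec()).round(2),'F',[round(v@s['force'],1) for v in(sl,yy,n)],s['width']*91.8,s['gripper_force'])
E
python3 rel.py
```

```text
5.1 TCP rel mm [np.float64(-0.17), np.float64(0.07), np.float64(24.8)] turn deg [ 0.02  0.03 -0.06] F [np.float64(-0.8), np.float64(0.8), np.float64(1.6)] 50.07153168784817 0.0
```

Aligned to within 0.2 mm, so I'm closing.

>>> arm_command(
  deltas=[0,0,0,0,0,0,0,0,0,0,0,0,0,0,0,0,0,0,0,0,0,0,0,0,0,0,0,0,0,0,0,0,0,0,0,0,0,0,0,0,0,0,0,0,0,0,0,0,0],
  force=45,
)

```text
clock: 5.8
position: [0.5922, 0.2282, 0.0778]
ee_rot: [-0.413, -2.888, 0.912]
force: [-0.1, 0.9, 0.5]
width: 0.152
gripper_force: 45.0
```

```bash
python3 rel.py
```

```text
5.8 TCP rel mm [np.float64(-0.08), np.float64(-0.12), np.float64(24.09)] turn deg [ 0.05  0.   -0.06] F [np.float64(-0.4), np.float64(-0.3), np.float64(0.9)] 13.95467105264922 44.99925434589386
```

>>> arm_command(
  deltas=[0,0,0,0.0001,0.0004,0.0007,0,0,0,0,-0.001,-0.0034,0.0034,0,0,0,0,-0.0022,-0.0074,0.0063,0,0,0,0,-0.0033,-0.0113,0.0092,0,0,0,0,-0.0044,-0.0152,0.0121,0,0,0,0,-0.0053,-0.0181,0.0142,0,0,0,0,-0.0053,-0.0181,0.0142,0,0,0,0,-0.0053,-0.0181,0.0142,0,0,0,0,-0.0053,-0.0181,0.0142,0],
)

```text
clock: 6.7
position: [0.5868, 0.2101, 0.0918]
ee_rot: [-0.413, -2.888, 0.912]
force: [0.1, -0.3, -2.8]
width: 0.149
gripper_force: 45.0
```

```bash
python3 rel.py
python3 - <<'E'
from h import *
a=optics.get_image('wrist'); cv2.imwrite('pics/s.png',cv2.resize(a[0:260,190:450],(600,600),interpolation=cv2.INTER_CUBIC))
E
```

```text
6.7 TCP rel mm [np.float64(23.39), np.float64(-0.24), np.float64(24.76)] turn deg [ 0.05 -0.02 -0.07] F [np.float64(-1.4), np.float64(0.1), np.float64(-2.5)] 13.64683133289129 44.99891817569733
```

View pics/s.png

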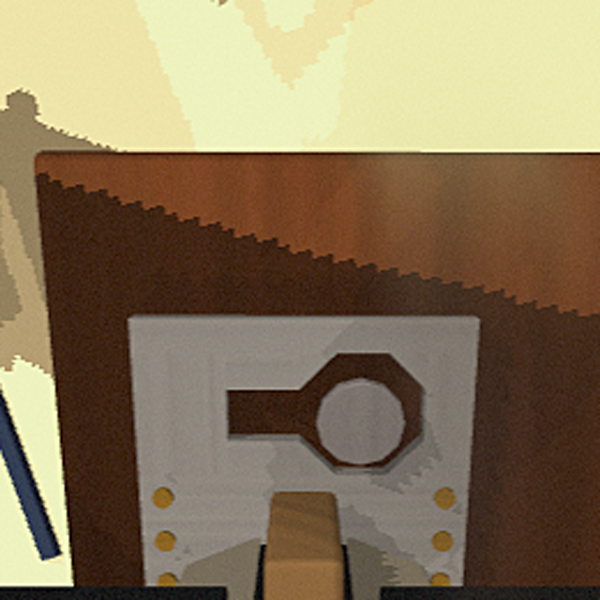

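The stud head (361,421) stands in the middle of the octagonal wide end (302–423 across); its downward offset is parallax. I'm lifting square to the slope.

>>> arm_command(
  deltas=[0,0,0,0.0008,0.0028,0.0041,0,0,0,0,0.0016,0.0055,0.0082,0,0,0,0,0.0024,0.0083,0.0123,0,0,0,0,0.0032,0.011,0.0164,0,0,0,0,0.0048,0.0165,0.0246,0,0,0,0,0.0081,0.0275,0.041,0,0,0,0,0.0129,0.044,0.0655,0,0,0,0,0.0129,0.044,0.0655,0,0,0,0,0.0129,0.044,0.0655,0],
)

```text
clock: 7.65
position: [0.5998, 0.2547, 0.1578]
ee_rot: [-0.413, -2.889, 0.911]
force: [1.0, -0.8, -1.6]
width: 0.154
gripper_force: 45.0
```

```bash
python3 rel.py
python3 - <<'E'
from h import *
s=sensors.observe();T=Ro.from_rotvec(s['ee_rot']).as_matrix()
print(s['position'],s['joints'].round(2))
S,D=cam('scene'),cam('side')
# target: tool down, tool y along case +x (yaw q)
for q in(0,-1,-2):
    r=np.radians(q);y=np.array([np.cos(r),np.sin(r),0]);z=np.array([0,0,-1.]);H=np.c_[np.cross(y,z),y,z]
    print(q,(np.degrees(Ro.from_matrix(H@T.T).as_rotvec())/90).round(3))
a,b=np.load('a.npy'),np.load('b.npy')
# expected case corners in both fixed views for overlay comparison
z=np.load('caseC.npz');W=(z['K'],z['R'],z['t']);w=np.load('case.npy')
hs=cv2.cvtColor(cv2.medianBlur(w,3),cv2.COLOR_BGR2HSV);m=(hs[...,1]>110)&(hs[...,0]>8)&(hs[...,0]<25)&(hs[...,2]>70);m=m.astype(np.uint8);m[:, :265]=0;m[:,490:]=0;m[:80]=0;m[230:]=0
m=cv2.morphologyEx(m,cv2.MORPH_OPEN,np.ones((5,5),np.uint8))
c=max(cv2.findContours(m,0,2)[0],key=cv2.contourArea)
h=cv2.convexHull(c)[:,0];print('hull',cv2.approxPolyDP(h[:,None],3,True)[:,0].tolist())
# long edges: left outer edge of rim and top/bottom edges
for y in(100,130,160,190,212):
    print(y,'cols',np.flatnonzero(np.diff(m[y].astype(int)))[:8])
# triangulated case centre with interior-floor corner picks from wrist
for p in[(286,98),(369,99),(365,215),(286,215)]: print(onz(W,p,.03)[:2].round(4),onz(W,p,.007)[:2].round(4))
cr=np.hstack([cv2.resize(a[225:355,225:355],(400,400)),cv2.resize(b[105:185,285:390],(400,305))[:305] if 0 else cv2.resize(b[100:190,290:380],(400,400))])
cv2.imwrite('pics/cs.png',cr)
E
```

```text
7.65 TCP rel mm [np.float64(23.22), np.float64(-0.29), np.float64(105.46)] turn deg [ 0.01  0.05 -0.1 ] F [np.float64(-0.5), np.float64(1.2), np.float64(-1.6)] 14.113835281216296 44.99903619289398
[0.59979336 0.25467145 0.15779504] [-0.41  0.9  -0.52  1.19  0.64  1.74  0.32]
0 [ 0.25  -0.333 -0.792]
-1 [ 0.248 -0.336 -0.803]
-2 [ 0.245 -0.338 -0.814]
hull [[279, 92], [474, 97], [467, 168], [456, 218], [281, 219], [277, 164]]
100 cols [278 376 377 474]
130 cols [278 469]
160 cols [276 372 373 468]
190 cols [279 460]
212 cols [279 360 362 368 369 457]
[ 0.5314 -0.1392] [ 0.5292 -0.1401]
[ 0.6308 -0.1404] [ 0.6338 -0.1414]
[ 0.6315 -0.2888] [ 0.6345 -0.2977]
[ 0.527  -0.2888] [ 0.5245 -0.2977]
```

View pics/cs.png

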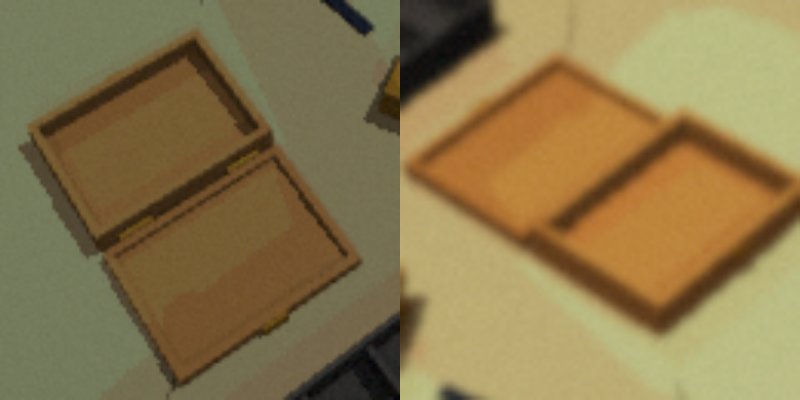

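The scene crop shows the deep half's rim at (33,127), (197,33), (270,133), (98,240). The side crop has the same corners at (800,187), (660,322), (530,235), (683,110). The case is empty. I'm triangulating the rim.

Run:
```python
from h import *
S,D=cam('scene'),cam('side');z=np.load('caseC.npz');W=(z['K'],z['R'],z['t'])
sc=[(33,127),(197,33),(270,133),(98,240)];sd=[(800,187),(660,322),(530,235),(683,110)];w=[(280,219),(280,92),(377,94),(371,219)]
P=[]
for p,q,r in zip(sc,sd,w):
    x,e=tri([(S,(225+p[0]/3.077,225+p[1]/3.077)),(D,(290+(q[0]-400)/4.444,100+q[1]/4.444)),(W,r)]);P.append(x);print(x.round(4),e)
P=np.array(P);print(P.mean(0),np.degrees(np.arctan2(*(P[2]+P[3]-P[0]-P[1])[1::-1])),np.degrees(np.arctan2(*(P[1]+P[2]-P[0]-P[3])[1::-1]))-90)
```

```text
[ 0.5203 -0.2924  0.0234] [np.float64(2.0), np.float64(2.9), np.float64(4.9)]
[ 0.5212 -0.1313  0.0143] [np.float64(1.9), np.float64(1.5), np.float64(2.0)]
[ 0.6397 -0.1351  0.0178] [np.float64(0.8), np.float64(2.0), np.float64(2.2)]
[ 0.6373 -0.2979  0.0237] [np.float64(1.5), np.float64(4.3), np.float64(3.5)]
[ 0.57963834 -0.21417635  0.01978963] -2.246322350808061 -0.599743263004072
```

>>> arm_command(
  deltas=[0,0,0,0,0,0.04,0,0,0,0,0,0,0.08,0,0.248,-0.336,-0.803,-0.02,-0.4685,0.1,0,0.248,-0.336,-0.803,-0.02,-0.4685,0.1,0,0.248,-0.336,-0.803,-0.02,-0.4685,0.1,0,0.248,-0.336,-0.803,-0.02,-0.4685,0.1,0,0.248,-0.336,-0.803,-0.02,-0.4685,0.1,0,0.248,-0.336,-0.803,-0.02,-0.4685,0.1,0,0.248,-0.336,-0.803,-0.02,-0.4685,0.1,0,0.248,-0.336,-0.803,-0.02,-0.4685,0.1,0,0.248,-0.336,-0.803,-0.02,-0.4685,0.1,0,0.248,-0.336,-0.803,-0.02,-0.4685,0.1,0,0.248,-0.336,-0.803,-0.02,-0.4685,0.1,0,0.248,-0.336,-0.803,-0.02,-0.4685,0.1,0,0.248,-0.336,-0.803,-0.02,-0.4685,0.1,0],
)

```text
clock: 9.15
position: [0.5795, -0.2129, 0.2568]
ee_rot: [-2.237, -2.202, 0.0]
force: [0.6, -0.4, -2.0]
width: 0.15
gripper_force: 45.0
```

Run:
```python
from h import *
s=sensors.observe();T=Ro.from_rotvec(s['ee_rot']).as_matrix();print(s['clock'],s['position'],s['joints'].round(2),s['width']*91.8);print(T.round(4))
y=np.array([np.cos(-.0175),np.sin(-.0175),0]);z=np.array([0,0,-1.]);H=np.c_[np.cross(y,z),y,z]
print((np.degrees(Ro.from_matrix(H@T.T).as_rotvec())/90).round(4))
```

```text
9.15 [ 0.57946764 -0.21286473  0.25676316] [ 0.52  0.45 -0.37  1.55  0.17  1.18  0.1 ] 13.749094074630854
[[ 0.0154  0.9999 -0.0019]
 [ 0.9999 -0.0154  0.0018]
 [ 0.0018 -0.002  -1.    ]]
[-0.0012 -0.0012 -0.0013]
```

>>> arm_command(
  deltas=[-0.001,-0.001,-0.001,0,-0.001,-0.05,0,-0.001,-0.001,-0.001,0,-0.001,-0.1,0,-0.001,-0.001,-0.001,0,-0.001,-0.14,0,-0.001,-0.001,-0.001,0,-0.001,-0.17,0,-0.001,-0.001,-0.001,0,-0.001,-0.19,0,-0.001,-0.001,-0.001,0,-0.001,-0.2,0,-0.001,-0.001,-0.001,0,-0.001,-0.207,0,-0.001,-0.001,-0.001,0,-0.001,-0.21,0,-0.001,-0.001,-0.001,0,-0.001,-0.21,0,-0.001,-0.001,-0.001,0,-0.001,-0.21,0],
)

```text
clock: 10.15
position: [0.5804, -0.2156, 0.0484]
ee_rot: [2.241, 2.198, 0.002]
force: [0.5, 0.6, -1.9]
width: 0.148
gripper_force: 45.0
```

Run:
```python
from h import *
s=sensors.observe();print(s['position'],s['force'])
a,b=optics.get_image('wrist'),optics.get_image('side')
cv2.imwrite('pics/f.png',np.hstack([cv2.resize(a[0:300,160:480],(427,400)),cv2.resize(b[90:200,280:380],(364,400),interpolation=cv2.INTER_CUBIC)]))
```

```text
[ 0.58040657 -0.21561489  0.04842681] [ 0.46725932  0.64486099 -1.93431716]
```

View pics/f.png

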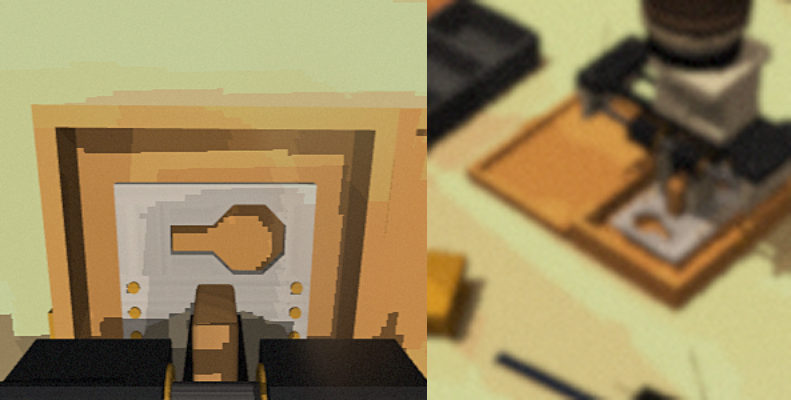

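The plate sits level over the deep half, between the inner walls (plate 115–315, inner floor 76–350) and in from the +y end wall. I'm lowering it gently, with force checks.

>>> arm_command(
  deltas=[0,0,0,0,0.001,-0.003,0,0,0,0,0,0.001,-0.006,0,0,0,0,0,0.001,-0.008,0,0,0,0,0,0.001,-0.01,0,0,0,0,0,0.001,-0.011,0,0,0,0,0,0.001,-0.011,0,0,0,0,0,0.001,-0.011,0],
)

```text
clock: 10.95
position: [0.5798, -0.2146, 0.0364]
ee_rot: [2.242, 2.199, 0.001]
force: [-0.3, 0.0, -1.9]
width: 0.15
gripper_force: 45.0
```

>>> arm_command(
  deltas=[0,0,0,0,0,-0.0005,0,0,0,0,0,0,-0.001,0,0,0,0,0,0,-0.001,0],
)

```text
clock: 11.25
position: [0.5797, -0.2146, 0.0354]
ee_rot: [2.242, 2.199, 0.0]
force: [-0.2, 0.4, -1.9]
width: 0.151
gripper_force: 45.0
```

>>> arm_command(
  deltas=[0,0,0,0,0,-0.0005,0,0,0,0,0,0,-0.001,0,0,0,0,0,0,-0.001,0],
)

```text
clock: 11.55
position: [0.5798, -0.2145, 0.0346]
ee_rot: [2.242, 2.199, 0.001]
force: [-0.2, -0.1, 0.9]
width: 0.152
gripper_force: 45.0
```

The wrist force went from −1.9 to +0.9 N, so the floor now carries the plate. I'm opening, then backing off straight up.

>>> arm_command(
  deltas=[0,0,0,0,0,0,18,0,0,0,0,0,0,26,0,0,0,0,0,0,34,0,0,0,0,0,0,34,0,0,0,0,0,0,34,0,0,0,0,0,0,34,0,0,0,0,0,0.01,34,0,0,0,0,0,0.03,34,0,0,0,0,0,0.06,34,0,0,0,0,0,0.1,34,0,0,0,0,0,0.15,34,0,0,0,0,0,0.2,34,0,0,0,0,0,0.25,34,0,0,0,0,0,0.28,34,0,0,0,0,0,0.28,34,0,0,0,0,0,0.28,34],
)

```text
clock: 13.15
position: [0.5798, -0.2145, 0.3155]
ee_rot: [2.241, 2.198, 0.002]
force: [0.1, -0.6, -1.0]
width: 0.372
gripper_force: 0.0
```

Run:
```python
from m import *
C=cam('wrist');s=sensors.observe();a=optics.get_image('wrist');print(s['clock'],s['position'],s['width']*91.8,s['force'])
hs=cv2.cvtColor(cv2.medianBlur(a,3),cv2.COLOR_BGR2HSV)
# case mask of wood + plate mask inside its box
u,v=proj(C,[.58,-.214,.012]);print('exp',u,v)
x,y=int(u-70),int(v-85);x=max(x,0);y=max(y,0)
m=plate(hs[y:y+170,x:x+140]).astype(np.uint8);m=cv2.morphologyEx(m,cv2.MORPH_OPEN,np.ones((3,3),np.uint8))
n,l,st,ce=cv2.connectedComponentsWithStats(m);print(st[1:][st[1:,4]>300].tolist())
k=1+np.argmax(st[1:,4]);mm=(l==k).astype(np.uint8);q=lines(mm)+[x,y]
P=np.array([onz(C,p,.012)[:2] for p in q]);c=P.mean(0);print(q.round(1).tolist(),P.round(4).tolist(),'centre',c,[np.linalg.norm(P[i]-P[i-1]).round(4) for i in range(4)])
w=P[0]+P[1]-P[2]-P[3];print('yaw',np.degrees(np.arctan2(w[1],w[0]))-90)
```

```text
13.15 [ 0.57975744 -0.21445555  0.31549959] 34.11088186532369 [ 0.11834994 -0.64011171 -1.03142308]
exp 321.41638618398696 148.71972497846673
[[41, 41, 57, 90, 3392]]
[[291.6, 104.0], [348.6, 104.0], [346.6, 193.0], [293.9, 193.0]] [[0.5445, -0.1581], [0.6143, -0.1594], [0.6122, -0.2737], [0.5426, -0.2723]] centre [ 0.57839191 -0.21587735] [np.float64(0.1142), np.float64(0.0699), np.float64(0.1143), np.float64(0.0696)]
yaw -1.0023750781481056
```

The carrier lies flat (70 × 114 mm measured at floor height), centred in the deep half and aligned with it to about 1°. I'm handing in.

```bash
python3 -c "
from cell import arm
print(arm.sign_off())"
```

```text
the job is handed in; nothing more can be done
None
```

The carrier is off the stand and lying flat, grip up and let go, in the deep half of the maple case, and the job is handed in at about 13 s on the robot's clock.

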